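# Clear a sensor cassette under the height-gauge bridge

### The arm

A 6-joint arm with a two-finger parallel gripper is mounted at the origin on a cart in front of the work surface, level with it; the furniture and walls round the work are solid. World frame = base frame: x ahead of the robot, y to its left, z up, the work surface at z = 0. Lengths are in mm, angles in rad, forces in N, time in s.
With the tool pointing down it reaches from about 275 to 1000 mm from the base axis. Payload 8.4 kg.
Tool frame: the origin (TCP) lies between the finger pads; the fingertips stand 22 mm ahead of it and the grasp point (between the pads) lies 3 mm ahead of it; z points along the fingers, y is the line along which they close (so a half turn about z gives the same grasp; the last joint's range is limited). The gripper opens to 85 mm and grips with 20 to 120 N. Pads are 22 mm wide; open, the fingers measure 114 mm over their backs; the gripper's body (76 mm by 85 mm) begins 54 mm behind the grasp point. The pads swing forward as they close: fully open they stand 13 mm farther back than shut.
Start: joints at [1.326, 0.353, 1.633, -0, 1.155, -0.002], TCP at [150.262, 606.671, 253.281] pointing down, gripper open.
Joint ranges: [-2.63, 2.63], [-0.92, 2.1], [0.06, 2.66], [-1.3, 4.44], [0, 2.69], [-3.02, 3.02]. Speed limits (rad/s): [2.22, 2.22, 2.79, 3.14, 3.14, 3.14].

### API

Orientations are given as [roll, pitch, yaw] about the fixed x, y, z axes, in that order (R = Rz(yaw) Ry(pitch) Rx(roll)).
In Python, from rig import r, grab_frame gives the robot as it stands.
- The arm moves only by the shell command python3 -m inch 'ROWS' [FORCE]. ROWS is JSON, a list of rows, each a list of 7 numbers: the turn, a rotation vector about the tool's x, y, z as a fraction of full scale, then the shift along the tool's x, y, z as a fraction of full scale, then the closure, from 0 (fully open) to 1 (shut). In form: [[rx, ry, rz, dx, dy, dz, fingers], ...]. A call has 1 to 8 rows; each row shifts and turns the commanded pose from where the row before left it, along the tool's axes as they then stand; what a row does not reach is not made up. Full scale, the value 1, is 2.5 cm for a shift and pi rad for a turn. A row lasts 1/12 s, in which the tool goes at most 41.7 mm and 7.16 degrees, less where a joint would pass 70% of its speed; a pose out of reach is approached as far as the arm can. A call with a number of a shift or a turn outside -1 to 1 is refused whole. A call with a gripper value outside its range is refused whole. The fingers move at their own pace and stop on an object; FORCE is the grip in N (left out, the last holds). Time passes only in rows, so rows that do not move let the fingers close. It gives the time, the measured TCP pose, the force, the opening and the grip force at its end, in the units of the state.
- r.sense(): the state, without advancing time (a new reading comes with each control period).
- grab_frame(name): name is "side" or "top"; returns a dict with "pixels" (420x560x3 uint8, red, green, blue), "z_map" (420x560 float32, mm along the optical axis (not along the pixel's ray), 0 where there is no reading), "vertical_fov" (degrees; the focal length in pixels is half the picture's height over the tangent of half this angle, whatever the lens; pixels are square), "cx", "cy" (the principal point, pixels), "cam_to_world" (4x4, takes a point from camera to world coordinates). Camera axes: x right, y down, z forward; pixel columns grow to the right and rows downward; lengths in mm; the calibration is good to about 2 mm. A picture is of the moment at which its call begins.
- r.sign_off(): hands the job in; it is judged then, once.
The state is a dict: "clock": time; "qpos": joint angles; "qvel": joint speeds; "joint_efforts": joint torques, N m; "eef_pos": TCP position; "tcp_rot": TCP orientation; "contact_force": force on the tool from outside, world axes, zero at the start; "wrist_torque": the same for the moment, N m; "opening": opening from 0.0 (shut) to 1.0 (fully open); "grasp_force": force on a finger pad.
Only numpy, scipy, OpenCV 4.12 (cv2) and the standard library are available. Lean on these libraries where they do the work, as an engineer would, in place of code of your own. Each camera call takes 0.05 s, during which the arm holds its last target. There are 200 camera calls.

### The job

The blue cover of the grey sensor cassette stands proud. Press it straight down until it is fully home and hold it there with about 20 N for a second so that its gasket sets, then push the cassette along the gauge's base plate, between the rails and under the red bar, until its front rests against the dark end stop, and let go. Go gently: no more than 25 N on the cover, no ramming the bar or the stop; keep the cassette on the plate, and leave the things round about alone.

Things in the scene. Friction and masses are not known exactly. Their poses are not given: they have to be found in the camera images.
- gauge: fixed height gauge: aluminium plate 300 x 130 x 10 mm on feet, its underside 4 to 11 mm above the desk, on a 2 mm green mat. Origin in the underside; x: sliding direction, towards the stop; z up. The plate spans x = -160 to 140 mm; its top is at z = 10 mm. White plastic guide rails, 14 mm high above the plate, leave a 64 mm channel from x = 0 to 135 mm and flare to a 100 mm wide mouth at x = -60 mm.
- bridge: fixed bridge: red bar 12 mm (along x) x 118 x 12 mm on posts at y = +-50 mm. Origin level with the gauge's, under the bar's middle, axes as the gauge, 40 mm along the gauge's x. The bar's underside is 42.5 mm above the plate's top face, its own top 54.5 mm (post screws 58.5 mm).
- stop: dark steel end stop with a brass screw, 14 x 50 mm, 24 mm high above the plate, fixed, set anywhere from 112 to 120 mm along the gauge's x. Origin level with the gauge's, under the middle of the face that looks at the cassette; axes as the gauge.
- cassette: loose grey cassette, 0.34 kg, 96 (x) x 60 x 24 mm high without its cover. Origin: centre of its underside; x points to its front (the bar). It stands on the plate in the mouth of the rails, up to 4 mm off their middle, 0.08 rad askew. Its rear 38 mm is a bare ribbed tail, whose flat end (x = -48 mm) is there to be pushed; its front corners are rounded, 12 mm. It slides with 1 to 6 N, more for a moment as it turns into the rails.
- cover (a joint): how far the blue cover stands proud, in m: 0 fully home, 0.005 to 0.009 at the start. It slides straight down against about 5 N of friction (0.6 N more per 10 mm/s) and stays where it is left; at 0 it meets a hard seat and the force climbs steeply, so go slowly (5 to 10 mm/s). Home it clears the bar by 2.5 mm; at the start it would strike the bar.
- cover_cap: the blue cover, 56 x 56 x 16 mm, centred 18 mm ahead of the cassette's origin. Origin in the middle of its flat top (white mark), axes as the cassette; fully home the top is 40 mm above the cassette's underside. Press within 12 mm of the mark.
- yellow_tester: bystander: yellow gas tester, 69 x 114 x 86 mm; origin at the centre of its underside
- tip_box_b: bystander: blue lidded tip box, 70 x 124 x 78 mm; origin at the centre of its underside
- sample_jar_3: bystander: small white jar with a black lid, 53 mm across, 66 mm high; origin at the centre of its underside
- timer: bystander: square white lab timer with coloured buttons, 67 x 67 x 18 mm; origin at the centre of its underside
Things that resemble listed ones, but are neither listed nor needed, are in the scene too. There is more than one size of the cassette; the job needs the larger.

How it is judged (in metres and radians):
On the way, in this order (a step that is already met when the one before it is completed fails the run):
1. the cover is home (within 1.5 mm) and held down by the fingers with more than 16 N, for half a second, the cassette still before the bar (value of joint cover below 0.0015 m and contact force between cover_cap and the fingers above 16 N and x of cassette in the frame of gauge below -0.025 m), for 0.5 s.
2. the cover passes under the bar, the cassette standing flat on the plate (x of cassette in the frame of gauge between 0.01 and 0.05 m and z of cassette in the frame of gauge below 0.013 m), for 0.1 s.
At the end, for the whole second after the job is handed in: The cassette rests flat on the plate between the rails (within 6 mm of the middle, 0.06 rad), its front face within 2 mm of the end stop's face, the cover home within 1.5 mm, at rest (x of cassette in the frame of stop above -0.05 m and y of cassette in the frame of stop between -0.006 and 0.006 m and angle between the x axis of cassette and the x axis of gauge, either way round below 0.06 rad and z of cassette in the frame of gauge below 0.012 m and angle between cassette's own z axis and vertical below 0.04 rad and value of joint cover below 0.0015 m and linear speed of cassette below 0.01 m/s); the robot touches nothing.
It fails at once if the cassette is forced against the bridge with more than 8 N (contact force between cassette and bridge above 8 N).
It fails at once if the cassette is driven against the end stop with more than 20 N (contact force between cassette and stop above 20 N).
It fails at once if the robot presses on the cover with more than 28 N (contact force between cover_cap and the arm above 28 N or contact force between cover_cap and the fingers above 28 N).
It fails at once if the cassette is lifted more than 12 mm off the plate (z of cassette in the frame of gauge above 0.022 m).
It fails at once if a bystander is moved more than 15 mm (distance of any of yellow_tester, tip_box_b, sample_jar_3, timer from where it was at the start of the episode above 0.015 m).
It also fails if it takes over 72 s, if anything falls off the work surface, if the arm or the gripper's body presses on something with over 40 N, if the wrist force passes 120 N, or if a joint passes its speed limit or range.

## Working session

There is one attempt and no reset: what is moved stays moved. The work goes in short steps, Python scripts to look and compute and a shell command to move; the robot and the scene stay as the last step left them, time stands still between calls to the robot, and variables do not carry over. Pictures are saved under pics/ and viewed, at most 10 in all, crops included, and the job is handed in when it is done.

```bash
mkdir -p pics; cat > h.py <<'E'
import numpy as np,cv2,pickle
from rig import r,grab_frame
def snap(n):
    f=grab_frame(n); pickle.dump(f,open(n+'.pkl','wb')); return f
def cloud(f):
    h,w=f['z_map'].shape; F=h/2/np.tan(np.radians(f['vertical_fov'])/2)
    v,u=np.mgrid[:h,:w]; z=f['z_map']
    p=np.stack([(u-f['cx'])/F*z,(v-f['cy'])/F*z,z,np.ones_like(z)],-1)
    return (p@np.array(f['cam_to_world']).T)[...,:3]
E
python3 - <<'E'
from h import *
for n in('top','side'):
    f=snap(n); cv2.imwrite(f'pics/{n}0.png',f['pixels'][...,::-1]); print(f['vertical_fov'],f['cx'],f['cy'],np.round(f['cam_to_world'],3))
print(r.sense())
E
```

```text
44.24329941027326 280.15025066615556 208.6481532900484 [[ 2.800000e-02 -9.880000e-01  1.490000e-01  4.520950e+02]
 [-1.000000e+00 -3.000000e-02 -1.000000e-02  4.189300e+01]
 [ 1.400000e-02 -1.490000e-01 -9.890000e-01  1.033448e+03]
 [ 0.000000e+00  0.000000e+00  0.000000e+00  1.000000e+00]]
57.8756436074369 275.9977519321365 213.0150892502155 [[ 9.92000e-01 -9.00000e-02  8.40000e-02  5.61891e+02]
 [-1.23000e-01 -6.49000e-01  7.51000e-01 -6.09357e+02]
 [-1.30000e-02 -7.56000e-01 -6.55000e-01  6.51991e+02]
 [ 0.00000e+00  0.00000e+00  0.00000e+00  1.00000e+00]]
{'clock': 0.1, 'qpos': array([ 1.32559568e+00,  3.53582038e-01,  1.63407016e+00, -5.87295596e-06,
        1.15519982e+00, -2.40732056e-03]), 'qvel': array([-5.66463364e-04, -1.52967957e-04, -3.21859023e-03,  1.42270467e-03,
       -2.98780435e-05, -3.38319155e-04]), 'joint_efforts': array([ 1.78440165e-03, -6.06353331e+01, -3.42818105e+01,  1.61510161e-05,
        4.07716812e-03, -1.86823996e-06]), 'eef_pos': array([150.16688781, 606.27342849, 252.63032254]), 'tcp_rot': array([-3.14033328e+00,  2.33834016e-06,  2.89880170e+00]), 'contact_force': array([-0.74610806,  0.01802223,  0.50289208]), 'wrist_torque': array([ 0.01135635, -0.07440986, -0.02700248]), 'grasp_force': 0.0, 'opening': 1.0018677638535394}
```

View pics/top0.png

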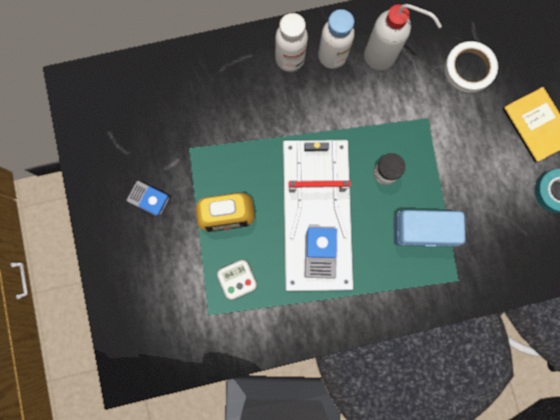

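View pics/side0.png

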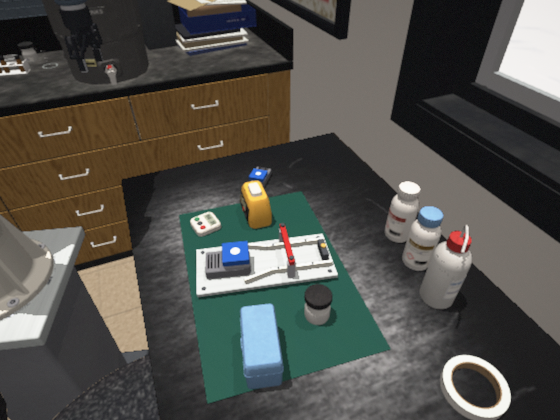

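The top view shows the gauge at (318,215), with its x pointing up in the picture (world +x). The cassette's blue cover is at (322,242) and its tail at (320,268). The red bar is on row 184 and the stop at (317,147). The small decoy cassette lies off at (148,198). The side view agrees. Next I'll enlarge the gauge and measure it.

```bash
python3 - <<'E'
from h import *
f=pickle.load(open('top.pkl','rb')); im=f['pixels'][...,::-1]
cv2.imwrite('pics/crop1.png',cv2.resize(im[130:300,265:375],None,fx=3.5,fy=3.5,interpolation=cv2.INTER_CUBIC)[:600])
P=cloud(f); np.set_printoptions(suppress=True,precision=1)
def rect(m,name):
    m=m.astype(np.uint8); n,l,s,c=cv2.connectedComponentsWithStats(m)
    k=1+np.argmax(s[1:,4]); q=P[l==k][:,:2].astype(np.float32)
    print(name,s[k],cv2.minAreaRect(q),'z',np.median(P[l==k][:,2]))
hsv=cv2.cvtColor(f['pixels'],cv2.COLOR_RGB2HSV)
roi=np.zeros(P.shape[:2],bool); roi[130:300,265:375]=1
H,S,V=[hsv[...,i] for i in range(3)]
rect(roi&(H>95)&(H<125)&(S>130)&(P[...,2]>35),'cover')
rect(roi&((H<8)|(H>172))&(S>130)&(P[...,2]>40),'bar')
rect(roi&(P[...,2]>9)&(P[...,2]<28)&(S<60)&(V>150),'plate')
m=roi&(P[...,2]>33)&(P[...,2]<50); m[:250]=0; rect(m,'tail+')
for (u,v) in [(321,242),(321,228),(321,252),(311,240),(331,240),(320,268),(300,270),(343,270),(300,165),(316,150),(318,170),(318,184),(300,285),(343,285)]:
    print((u,v),np.median(P[v-1:v+2,u-1:u+2].reshape(-1,3),0))
E
```

```text
cover [307 228  29  29 681] ((517.3368530273438, -9.629142761230469), (67.47970581054688, 151.9558563232422), 27.75693130493164) z 68.46123882601512
bar [289 181  61   6 282] ((578.589599609375, 9.000762939453125), (93.6816177368164, 244.0391082763672), 54.423587799072266) z 74.46597740327093
plate [ 284  141   69  150 5192] ((597.8045654296875, -42.50005340576172), (298.54119873046875, 130.07891845703125), 2.474100351333618) z 19.964975486931223
tail+ [305 250  32  29 659] ((497.1216125488281, -48.13430404663086), (60.49619674682617, 51.44468688964844), 89.56724548339844) z 43.819255846455576
(321, 242) [537.1 -46.1  68.6]
(321, 228) [563.  -45.9  66.2]
(321, 252) [518.  -46.3  68.4]
(311, 240) [540.  -27.2  68.3]
(331, 240) [541.2 -64.9  67.8]
(320, 268) [489.2 -47.1  44.5]
(300, 270) [485.2 -10.3  19.1]
(343, 270) [487.6 -94.5  20.2]
(300, 165) [693.   -5.   33.2]
(316, 150) [724.  -36.4  31. ]
(318, 170) [685.8 -42.   20.4]
(318, 184) [646.1 -37.9  74.4]
(300, 285) [456.2 -10.9  19.9]
(343, 285) [458.6 -94.4  20.1]
```

View pics/crop1.png

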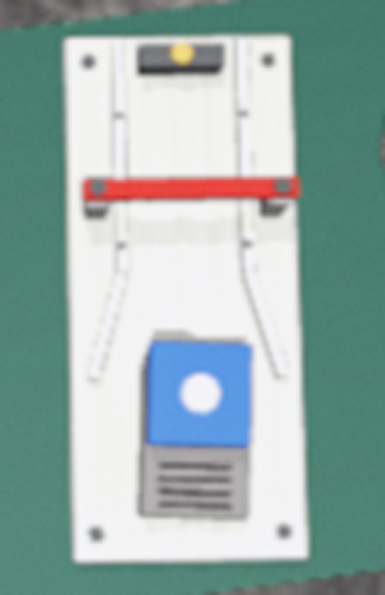

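```bash
cat >> h.py <<'E'
def ray(f,u,v,z):
    h=f['pixels'].shape[0]; F=h/2/np.tan(np.radians(f['vertical_fov'])/2); T=np.array(f['cam_to_world'])
    d=T[:3,:3]@[(u-f['cx'])/F,(v-f['cy'])/F,1]; o=T[:3,3]; return (o+d*(z-o[2])/d[2])[:2]
def crop(f,u,v,z): return ray(f,265+(u+.5)/3.5-.5,130+(v+.5)/3.5-.5,z)
YAW=0.043; G0=np.array([607.8,-42.1])
def g(p):
    c,s=np.cos(YAW),np.sin(YAW); return np.array([[c,s],[-s,c]])@(np.array(p[:2])-G0)
E
python3 - <<'E'
from h import *
f=pickle.load(open('top.pkl','rb')); np.set_printoptions(suppress=True,precision=1)
P=cloud(f)
L={'plateBL':(75,562,20),'plateBR':(309,557,20),'plateTL':(65,38,20),'plateTR':(290,37,20),
'cTL':(150,341,68.3),'cTR':(251,345,68.3),'cBL':(147,443,68.3),'cBR':(250,446,68.3),'mark':(201,393,68.3),
'tailL':(139,514,44),'tailR':(247,519,44),'stopL':(138,73,44),'stopR':(222,73,44),'barL':(86,198,74.5),'barR':(299,197,74.5)}
for k,(u,v,z) in L.items(): p=crop(f,u,v,z); print(k,p,g(p))
d=P[233:253,311:333]; print('cover z',np.median(d[...,2]),'tail z',np.median(P[262:273,310:330,2]),'plate',np.median(P[278:286,300:345,2]))
s=r.sense(); print('tcp g',g(s['eef_pos']))
E
```

```text
plateBL [445.5  15.8] [-159.7   64.9]
plateBR [ 451.9 -114. ] [-158.9  -65.1]
plateTL [744.6  29.5] [139.8  65.6]
plateTR [ 749.4 -100.9] [138.9 -64.8]
cTL [564.2 -20.1] [-42.6  23.8]
cTR [563.6 -74.5] [-45.5 -30.5]
cBL [509.5 -19.6] [-97.3  26.7]
cBR [509.5 -74.6] [-99.6 -28.3]
mark [537. -48.] [-71.   -2.9]
tailL [472.4 -17.6] [-134.3   30.3]
tailR [471.3 -76.4] [-137.8  -28.4]
stopL [718.7 -11.9] [112.1  25.4]
stopR [720.2 -59.3] [111.5 -22. ]
barL [640.1  16.4] [34.8 57. ]
barR [644.2 -98.8] [ 33.9 -58.2]
cover z 68.48466288316564 tail z 44.279330731767516 plate 20.122875175268916
tcp g [-429.3  667.4]
```

```bash

python3 -m inch '[[0,0,-0.0114,0,0,0,1],[0,0,-0.0114,0,0,0,1],[0,0,-0.0114,0,0,0,1],[0,0,-0.0114,0,0,0,1],[0,0,-0.0114,0,0,0,1],[0,0,-0.0114,0,0,0,1],[0,0,-0.0114,0,0,0,1],[0,0,-0.0114,0,0,0,1]]' 40
python3 -m inch '[[0,0,0,-0.448,-0.838,0,1],[0,0,0,-0.448,-0.838,0,1],[0,0,0,-0.448,-0.838,0,1],[0,0,0,-0.448,-0.838,0,1],[0,0,0,-0.448,-0.838,0,1],[0,0,0,-0.448,-0.838,0,1],[0,0,0,-0.448,-0.838,0,1],[0,0,0,-0.448,-0.838,0,1]]'
python3 -m inch '[[0,0,0,-0.448,-0.838,0,1],[0,0,0,-0.448,-0.838,0,1],[0,0,0,-0.448,-0.838,0,1],[0,0,0,-0.448,-0.838,0,1],[0,0,0,-0.448,-0.838,0,1],[0,0,0,-0.448,-0.838,0,1],[0,0,0,-0.448,-0.838,0,1],[0,0,0,-0.448,-0.838,0,1]]'
python3 -c "
from h import *
s=r.sense();print(s['clock'],s['eef_pos'],s['tcp_rot'],g(s['eef_pos']),s['qpos'])"
```

```text
clock: 0.77
eef_pos: [150.2, 606.4, 252.8]
tcp_rot: [-3.141, -0.0, -3.096]
contact_force: [0.8, 0.0, 0.8]
opening: 0.001
grasp_force: 0.0
clock: 1.43
eef_pos: [247.4, 441.9, 253.0]
tcp_rot: [-3.141, -0.0, -3.098]
contact_force: [-0.3, -0.5, -0.6]
opening: -0.003
grasp_force: 0.0
clock: 2.1
eef_pos: [344.2, 278.4, 253.1]
tcp_rot: [-3.141, -0.0, -3.098]
contact_force: [0.6, 0.8, -0.1]
opening: -0.002
grasp_force: 0.0
2.1 [344.19522041 278.44812106 253.13955204] [-3.14138678e+00 -2.33143147e-04 -3.09772614e+00] [-249.58179256  331.58333275] [ 6.76826711e-01  6.37951173e-02  2.00401283e+00 -3.19414349e-05
  1.07409447e+00 -9.37820923e-01]
```

```bash

python3 -m inch '[[0,0,0,-0.448,-0.838,0,1],[0,0,0,-0.448,-0.838,0,1],[0,0,0,-0.448,-0.838,0,1],[0,0,0,-0.448,-0.838,0,1],[0,0,0,-0.448,-0.838,0,1],[0,0,0,-0.448,-0.838,0,1],[0,0,0,-0.448,-0.838,0,1],[0,0,0,-0.448,-0.838,0,1]]'
python3 -m inch '[[0,0,0,-0.448,-0.838,0,1],[0,0,0,-0.448,-0.838,0,1],[0,0,0,-0.448,-0.838,0,1],[0,0,0,-0.448,-0.838,0,1],[0,0,0,-0.448,-0.838,0,1],[0,0,0,-0.448,-0.838,0,1],[0,0,0,-0.448,-0.838,0,1],[0,0,0,-0.448,-0.838,0,1]]'
python3 -m inch '[[0,0,0,0,0,0.9,1],[0,0,0,0,0,0.9,1],[0,0,0,0,0,0.9,1],[0,0,0,0,0,0.9,1],[0,0,0,0,0,0.9,1],[0,0,0,0,0,0.9,1],[0,0,0,0,0,0,1],[0,0,0,0,0,0,1]]'
python3 -c "
from h import *
f=snap('side'); cv2.imwrite('pics/side1.png',cv2.resize(f['pixels'][190:310,170:350,::-1],None,fx=4,fy=4,interpolation=cv2.INTER_CUBIC))
s=r.sense();print(s['clock'],s['eef_pos'],s['tcp_rot'],g(s['eef_pos']),s['contact_force'])"
```

```text
clock: 2.77
eef_pos: [441.0, 114.9, 253.1]
tcp_rot: [-3.142, -0.0, -3.098]
contact_force: [-0.7, -0.9, -0.5]
opening: -0.004
grasp_force: 0.0
clock: 3.43
eef_pos: [537.9, -48.6, 253.0]
tcp_rot: [3.142, -0.001, -3.098]
contact_force: [0.7, 0.6, -0.8]
opening: 0.003
grasp_force: 0.0
clock: 4.1
eef_pos: [536.7, -47.4, 117.5]
tcp_rot: [3.141, -0.003, -3.098]
contact_force: [0.2, -0.1, -0.7]
opening: -0.001
grasp_force: 0.0
4.15 [537.71405455 -47.40517193 118.65818161] [ 3.14153069e+00 -5.04821769e-04 -3.09783219e+00] [-70.24921308  -2.28750103] [ 0.56706453  0.2620472  -0.67280845]
```

View pics/side1.png

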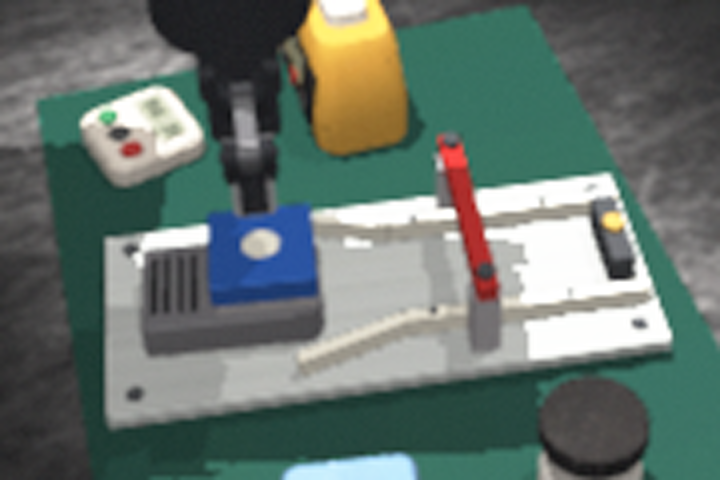

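The closed fingers hang over the white mark, about 28 mm above it because they appear at (255,205) against the mark's (262,244). The bar and the bystanders are clear, so I'll start down slowly.

```bash

python3 -m inch '[[0,0,0,0,0,0.2,1],[0,0,0,0,0,0.2,1],[0,0,0,0,0,0.2,1],[0,0,0,0,0,0.2,1],[0,0,0,0,0,0.1,1],[0,0,0,0,0,0,1],[0,0,0,0,0,0,1]]'
python3 -m inch '[[0,0,0,0,0,0.02,1],[0,0,0,0,0,0.02,1],[0,0,0,0,0,0.02,1],[0,0,0,0,0,0.02,1],[0,0,0,0,0,0.02,1],[0,0,0,0,0,0.02,1],[0,0,0,0,0,0.02,1],[0,0,0,0,0,0.02,1]]'
python3 -m inch '[[0,0,0,0,0,0.02,1],[0,0,0,0,0,0.02,1],[0,0,0,0,0,0.02,1],[0,0,0,0,0,0.02,1]]'
```

```text
clock: 4.73
eef_pos: [537.5, -47.4, 95.6]
tcp_rot: [3.142, -0.0, -3.098]
contact_force: [-0.9, 0.2, 0.7]
opening: 0.003
grasp_force: 0.0
clock: 5.4
eef_pos: [537.6, -47.4, 91.7]
tcp_rot: [3.142, -0.0, -3.098]
contact_force: [0.0, 1.3, 0.2]
opening: -0.003
grasp_force: 0.0
clock: 5.73
eef_pos: [537.6, -47.4, 90.0]
tcp_rot: [3.142, -0.0, -3.098]
contact_force: [-1.5, 0.2, 5.3]
opening: 0.002
grasp_force: 2.5
```

```bash

python3 -m inch '[[0,0,0,0,0,0.02,1],[0,0,0,0,0,0.02,1],[0,0,0,0,0,0.02,1],[0,0,0,0,0,0.02,1],[0,0,0,0,0,0.02,1],[0,0,0,0,0,0.02,1],[0,0,0,0,0,0.02,1],[0,0,0,0,0,0.02,1]]'
python3 -m inch '[[0,0,0,0,0,0.02,1],[0,0,0,0,0,0.02,1],[0,0,0,0,0,0.02,1]]'
python3 -m inch '[[0,0,0,0,0,0.01,1],[0,0,0,0,0,0.01,1]]'
```

```text
clock: 6.4
eef_pos: [537.6, -47.4, 85.9]
tcp_rot: [-3.142, 0.0, -3.098]
contact_force: [-1.8, 0.4, 5.1]
opening: -0.002
grasp_force: 2.5
clock: 6.65
eef_pos: [537.6, -47.4, 84.4]
tcp_rot: [-3.142, 0.0, -3.098]
contact_force: [-1.9, 0.2, 5.4]
opening: -0.001
grasp_force: 2.5
clock: 6.82
eef_pos: [537.6, -47.4, 83.9]
tcp_rot: [-3.142, 0.0, -3.098]
contact_force: [-2.2, -0.6, 5.5]
opening: 0.002
grasp_force: 2.4
```

```bash

for i in 1 2 ; do :; done
python3 -m inch '[[0,0,0,0,0,0.01,1],[0,0,0,0,0,0.01,1]]' | grep -E 'eef|contact'
python3 -m inch '[[0,0,0,0,0,0.01,1],[0,0,0,0,0,0.01,1]]' | grep -E 'eef|contact'
python3 -m inch '[[0,0,0,0,0,0.01,1]]' | grep -E 'eef|contact'
python3 -m inch '[[0,0,0,0,0,0.005,1]]' | grep -E 'eef|contact'
```

```text
eef_pos: [537.7, -47.4, 83.3]
contact_force: [-0.9, 0.9, 4.9]
eef_pos: [537.6, -47.4, 82.8]
contact_force: [-1.3, 0.1, 5.8]
eef_pos: [537.6, -47.4, 82.5]
contact_force: [-1.2, 0.3, 5.8]
eef_pos: [537.6, -47.4, 82.4]
contact_force: [-1.9, -0.9, 4.8]
```

```bash

python3 -m inch '[[0,0,0,0,0,0.008,1]]' | grep -E 'eef|contact'
python3 -m inch '[[0,0,0,0,0,0.008,1]]' | grep -E 'eef|contact'
python3 -m inch '[[0,0,0,0,0,0.008,1]]' | grep -E 'eef|contact'
```

```text
eef_pos: [537.7, -47.4, 82.2]
contact_force: [-1.0, -0.7, 5.2]
eef_pos: [537.6, -47.4, 82.0]
contact_force: [-2.3, -0.2, 4.7]
eef_pos: [537.6, -47.4, 81.8]
contact_force: [-1.9, 0.1, 5.2]
```

```bash

python3 -m inch '[[0,0,0,0,0,0.008,1]]' | grep -E 'eef|contact'
python3 -m inch '[[0,0,0,0,0,0.008,1]]' | grep -E 'eef|contact'
python3 -m inch '[[0,0,0,0,0,0,1]]' | grep -E 'eef|contact'
```

```text
eef_pos: [537.7, -47.4, 81.7]
contact_force: [-2.1, -0.0, 8.8]
eef_pos: [537.7, -47.4, 81.7]
contact_force: [-2.6, 0.3, 11.8]
eef_pos: [537.6, -47.4, 81.7]
contact_force: [-2.6, 0.6, 8.9]
```

```bash

python3 -m inch '[[0,0,0,0,0,0.006,1]]' | grep -E 'eef|contact'
python3 -m inch '[[0,0,0,0,0,0,1]]' | grep -E 'eef|contact'
```

```text
eef_pos: [537.7, -47.4, 81.7]
contact_force: [-3.7, 0.7, 11.9]
eef_pos: [537.7, -47.4, 81.7]
contact_force: [-2.5, 0.4, 10.6]
```

```bash

python3 -m inch '[[0,0,0,0,0,0.008,1],[0,0,0,0,0,0.008,1],[0,0,0,0,0,0,1]]' | grep -E 'eef|contact'
python3 -m inch '[[0,0,0,0,0,0,1]]' | grep -E 'eef|contact'
```

```text
eef_pos: [537.7, -47.4, 81.6]
contact_force: [-4.9, -0.0, 14.8]
eef_pos: [537.7, -47.4, 81.6]
contact_force: [-4.1, 0.3, 14.9]
```

```bash

python3 -m inch '[[0,0,0,0,0,0.01,1],[0,0,0,0,0,0.008,1],[0,0,0,0,0,0,1]]' | grep -E 'eef|contact'
python3 -m inch '[[0,0,0,0,0,0,1]]' | grep -E 'eef|contact'
```

```text
eef_pos: [537.7, -47.4, 81.6]
contact_force: [-5.0, 1.0, 20.3]
eef_pos: [537.7, -47.5, 81.6]
contact_force: [-6.5, 0.4, 19.3]
```

```bash

python3 -m inch '[[0,0,0,0,0,0,1],[0,0,0,0,0,0,1],[0,0,0,0,0,0,1],[0,0,0,0,0,0,1],[0,0,0,0,0,0,1],[0,0,0,0,0,0,1],[0,0,0,0,0,0,1]]' | grep -E 'eef|contact'
python3 -m inch '[[0,0,0,0,0,0,1],[0,0,0,0,0,0,1],[0,0,0,0,0,0,1],[0,0,0,0,0,0,1],[0,0,0,0,0,0,1],[0,0,0,0,0,0,1],[0,0,0,0,0,0,1]]' | grep -E 'clock|eef|contact'
python3 -m inch '[[0,0,0,0,0,-0.05,1],[0,0,0,0,0,-0.2,1],[0,0,0,0,0,-0.8,1],[0,0,0,0,0,-1,1],[0,0,0,0,0,0,1],[0,0,0,0,0,0,1]]'
python3 -c "
from h import *
f=snap('top'); P=cloud(f); print('cover z',np.median(P[233:253,311:333,2]))
s=r.sense();print(s['clock'],s['eef_pos'],g(s['eef_pos']),s['contact_force'])"
```

```text
eef_pos: [537.7, -47.4, 81.6]
contact_force: [-4.9, 1.2, 20.0]
clock: 9.82
eef_pos: [537.7, -47.5, 81.6]
contact_force: [-5.7, 0.5, 19.8]
clock: 10.32
eef_pos: [538.6, -47.5, 132.8]
tcp_rot: [-3.141, 0.003, -3.098]
contact_force: [-0.1, -1.0, -1.0]
opening: 0.0
grasp_force: 0.0
cover z 480.87559911157354
10.3667 [537.73782208 -47.44303135 131.78079566] [-70.22709497  -2.32634715] [0.23866266 0.30329115 0.00329053]
```

```bash

python3 -m inch '[[0,0,0,0.9,0.025,0,1],[0,0,0,0.9,0.025,0,1],[0,0,0,0.9,0.025,0,1],[0,0,0,0.9,0.02,0,1],[0,0,0,0,0,0,1],[0,0,0,0,0,0,1]]' | grep -E 'eef|contact'
python3 -m inch '[[0,0,0,0,0,0.8,1],[0,0,0,0,0,0.8,1],[0,0,0,0,0,0.8,1],[0,0,0,0,0,0.5,1],[0,0,0,0,0,0.3,1],[0,0,0,0,0,0,1],[0,0,0,0,0,0,1]]'
python3 -c "
from h import *
f=snap('side'); cv2.imwrite('pics/side2.png',cv2.resize(f['pixels'][190:310,170:350,::-1],None,fx=4,fy=4,interpolation=cv2.INTER_CUBIC))
s=r.sense();print(s['clock'],s['eef_pos'],g(s['eef_pos']),s['contact_force'])"
```

```text
eef_pos: [446.3, -48.9, 130.9]
contact_force: [0.0, 0.2, -0.1]
clock: 11.45
eef_pos: [448.0, -49.0, 51.4]
tcp_rot: [3.142, -0.001, -3.098]
contact_force: [0.3, -0.8, 0.2]
opening: -0.001
grasp_force: 0.0
11.5 [448.31681476 -49.01120284  51.89278701] [-1.59632856e+02 -4.91505953e-02] [ 0.41186309 -0.64147407 -0.65808673]
```

View pics/side2.png

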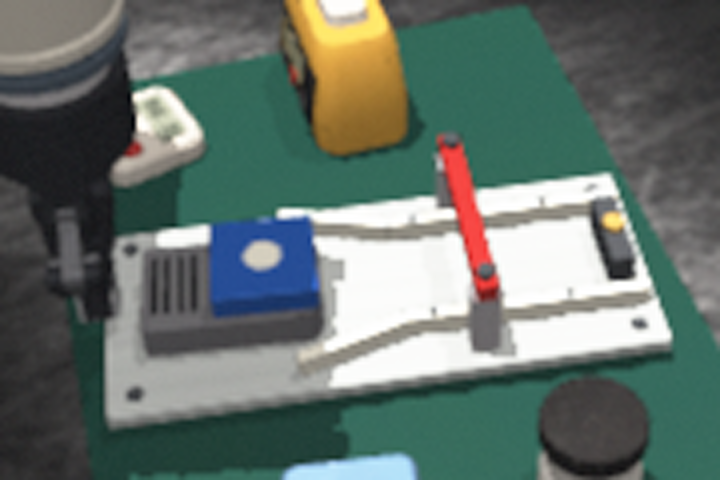

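The cover now sits low on the cassette, its top edge at (262,256) with no gap beneath. The closed finger tip is at (95,300), just behind the tail's end, and nothing else has moved. I'll approach and push.

```bash

python3 -m inch '[[0,0,0,-0.08,0,0,1],[0,0,0,-0.08,0,0,1],[0,0,0,-0.08,0,0,1],[0,0,0,-0.08,0,0,1],[0,0,0,-0.08,0,0,1],[0,0,0,-0.08,0,0,1],[0,0,0,-0.06,0,0,1],[0,0,0,-0.06,0,0,1]]' | grep -E 'eef|contact'
python3 -m inch '[[0,0,0,-0.06,0,0,1],[0,0,0,-0.06,0,0,1],[0,0,0,-0.06,0,0,1],[0,0,0,-0.06,0,0,1],[0,0,0,-0.06,0,0,1],[0,0,0,-0.06,0,0,1],[0,0,0,-0.06,0,0,1],[0,0,0,-0.06,0,0,1]]' | grep -E 'eef|contact'
python3 -m inch '[[0,0,0,-0.06,0,0,1],[0,0,0,-0.06,0,0,1],[0,0,0,-0.06,0,0,1],[0,0,0,-0.06,0,0,1],[0,0,0,-0.06,0,0,1],[0,0,0,-0.06,0,0,1],[0,0,0,-0.06,0,0,1],[0,0,0,-0.06,0,0,1]]' | grep -E 'clock|eef|contact'
```

```text
eef_pos: [461.6, -48.3, 51.5]
contact_force: [-4.0, -0.2, 3.1]
eef_pos: [474.8, -47.8, 51.6]
contact_force: [-1.8, 0.5, -1.4]
clock: 13.5
eef_pos: [486.7, -47.3, 51.7]
contact_force: [-1.6, -0.0, -1.5]
```

```bash

python3 -m inch '[[0,0,0,-0.06,0,0,1],[0,0,0,-0.06,0,0,1],[0,0,0,-0.06,0,0,1],[0,0,0,-0.06,0,0,1],[0,0,0,-0.06,0,0,1],[0,0,0,-0.06,0,0,1],[0,0,0,-0.06,0,0,1],[0,0,0,-0.06,0,0,1]]' | grep -E 'eef|contact'
python3 -m inch '[[0,0,0,-0.06,0,0,1],[0,0,0,-0.06,0,0,1],[0,0,0,-0.06,0,0,1],[0,0,0,-0.06,0,0,1],[0,0,0,-0.06,0,0,1],[0,0,0,-0.06,0,0,1],[0,0,0,-0.06,0,0,1],[0,0,0,-0.06,0,0,1]]' | grep -E 'eef|contact'
python3 -c "
from h import *
f=snap('side'); cv2.imwrite('pics/side3.png',cv2.resize(f['pixels'][190:310,170:350,::-1],None,fx=4,fy=4,interpolation=cv2.INTER_CUBIC))
s=r.sense();print(s['clock'],s['eef_pos'],g(s['eef_pos']),s['contact_force'])"
```

```text
eef_pos: [498.7, -46.8, 51.7]
contact_force: [-2.0, -0.4, -1.9]
eef_pos: [510.7, -46.2, 51.6]
contact_force: [-2.4, -0.1, -0.8]
14.8833 [511.04423348 -46.2366084   51.71921022] [-9.68441489e+01  2.64312596e-02] [-1.45413772  0.0477002  -1.86516401]
```

View pics/side3.png

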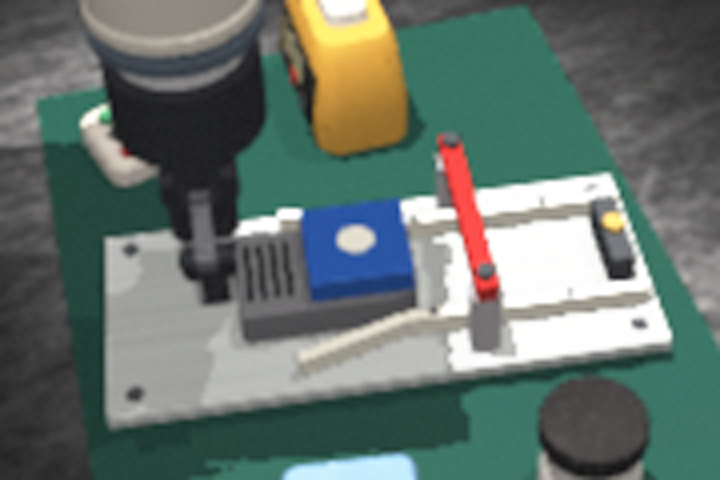

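The cassette, with its tail end at (240,290) and front at (415,285), is entering the channel nearly straight with the cover home. I'll keep pushing.

```bash

python3 -m inch '[[0,0,0,-0.06,0,0,1],[0,0,0,-0.06,0,0,1],[0,0,0,-0.06,0,0,1],[0,0,0,-0.06,0,0,1],[0,0,0,-0.06,0,0,1],[0,0,0,-0.06,0,0,1],[0,0,0,-0.06,0,0,1],[0,0,0,-0.06,0,0,1]]' | grep -E 'eef|contact'
python3 -m inch '[[0,0,0,-0.06,0,0,1],[0,0,0,-0.06,0,0,1],[0,0,0,-0.06,0,0,1],[0,0,0,-0.06,0,0,1],[0,0,0,-0.06,0,0,1],[0,0,0,-0.06,0,0,1]]' | grep -E 'eef|contact'
```

```text
eef_pos: [522.6, -45.7, 51.7]
contact_force: [-3.8, -0.7, 2.1]
eef_pos: [531.6, -45.3, 51.7]
contact_force: [-4.0, -0.3, 2.7]
```

```bash

python3 -m inch '[[0,0,0,-0.05,0,0,1],[0,0,0,-0.05,0,0,1],[0,0,0,-0.05,0,0,1],[0,0,0,-0.05,0,0,1],[0,0,0,-0.05,0,0,1],[0,0,0,-0.05,0,0,1]]' | grep -E 'eef|contact'
python3 -m inch '[[0,0,0,-0.05,0,0,1],[0,0,0,-0.05,0,0,1],[0,0,0,-0.05,0,0,1],[0,0,0,-0.05,0,0,1],[0,0,0,-0.05,0,0,1],[0,0,0,-0.05,0,0,1]]' | grep -E 'eef|contact'
```

```text
eef_pos: [539.1, -45.0, 51.7]
contact_force: [-4.1, -0.4, 2.8]
eef_pos: [546.6, -44.6, 51.7]
contact_force: [-3.5, -0.5, 2.7]
```

```bash

python3 -m inch '[[0,0,0,-0.06,0,0,1],[0,0,0,-0.06,0,0,1],[0,0,0,-0.06,0,0,1],[0,0,0,-0.06,0,0,1],[0,0,0,-0.06,0,0,1],[0,0,0,-0.06,0,0,1],[0,0,0,-0.06,0,0,1],[0,0,0,-0.06,0,0,1]]' | grep -E 'eef|contact'
python3 -m inch '[[0,0,0,-0.06,0,0,1],[0,0,0,-0.06,0,0,1],[0,0,0,-0.06,0,0,1],[0,0,0,-0.06,0,0,1],[0,0,0,-0.06,0,0,1],[0,0,0,-0.06,0,0,1],[0,0,0,-0.06,0,0,1],[0,0,0,-0.06,0,0,1]]' | grep -E 'eef|contact'
python3 -m inch '[[0,0,0,-0.06,0,0,1],[0,0,0,-0.06,0,0,1],[0,0,0,-0.06,0,0,1],[0,0,0,-0.06,0,0,1],[0,0,0,-0.06,0,0,1],[0,0,0,-0.06,0,0,1],[0,0,0,-0.06,0,0,1],[0,0,0,-0.06,0,0,1]]' | grep -E 'eef|contact'
python3 -m inch '[[0,0,0,-0.06,0,0,1],[0,0,0,-0.06,0,0,1],[0,0,0,-0.06,0,0,1],[0,0,0,-0.06,0,0,1],[0,0,0,-0.06,0,0,1],[0,0,0,-0.06,0,0,1],[0,0,0,0,0,0,1],[0,0,0,0,0,0,1]]' | grep -E 'clock|eef|contact'
python3 -c "
from h import *
f=snap('side'); cv2.imwrite('pics/side4.png',cv2.resize(f['pixels'][190:310,170:350,::-1],None,fx=4,fy=4,interpolation=cv2.INTER_CUBIC))
s=r.sense();print(s['clock'],s['eef_pos'],g(s['eef_pos']),s['contact_force'])"
```

```text
eef_pos: [558.7, -44.1, 51.7]
contact_force: [-4.1, -0.7, 2.8]
eef_pos: [570.6, -43.6, 51.7]
contact_force: [-4.4, 0.1, 2.4]
eef_pos: [582.6, -43.1, 51.7]
contact_force: [-4.1, -0.4, 3.1]
clock: 19.72
eef_pos: [592.1, -42.7, 51.7]
contact_force: [-1.2, -0.1, -0.9]
19.7667 [592.06338214 -42.69847239  51.6901896 ] [-15.74779798   0.07854687] [-0.07446686 -0.40845411 -0.19910562]
```

View pics/side4.png

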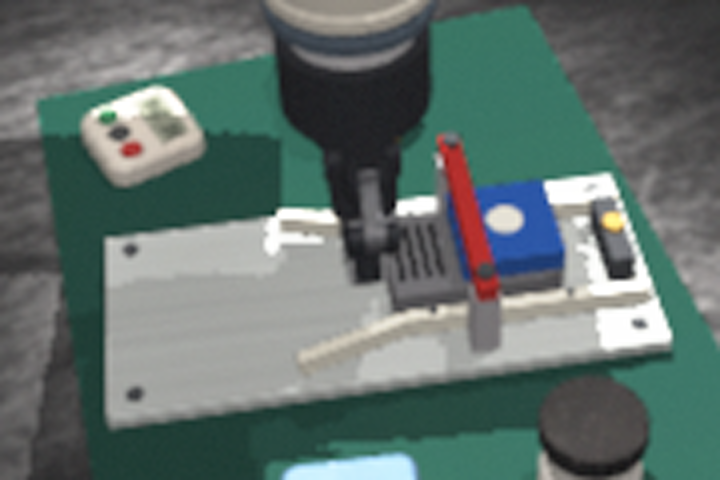

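The cover, at (505,220), is past the bar. The cassette front at (562,275) is about 20 mm short of the stop at (605,240). I'll go slowly from here and watch the force.

```bash

python3 -m inch '[[0,0,0,-0.05,0,0,1],[0,0,0,-0.05,0,0,1],[0,0,0,-0.05,0,0,1],[0,0,0,-0.05,0,0,1],[0,0,0,-0.05,0,0,1],[0,0,0,-0.05,0,0,1],[0,0,0,-0.05,0,0,1],[0,0,0,-0.05,0,0,1]]' | grep -E 'eef|contact'
python3 -m inch '[[0,0,0,-0.03,0,0,1],[0,0,0,-0.03,0,0,1],[0,0,0,-0.03,0,0,1],[0,0,0,-0.03,0,0,1],[0,0,0,-0.03,0,0,1],[0,0,0,-0.03,0,0,1]]' | grep -E 'eef|contact'
python3 -m inch '[[0,0,0,-0.02,0,0,1],[0,0,0,-0.02,0,0,1]]' | grep -E 'eef|contact'
python3 -m inch '[[0,0,0,-0.02,0,0,1],[0,0,0,-0.02,0,0,1]]' | grep -E 'eef|contact'
```

```text
eef_pos: [601.6, -42.3, 51.6]
contact_force: [-4.0, -0.6, 1.6]
eef_pos: [606.0, -42.1, 51.6]
contact_force: [-2.5, -0.2, 1.7]
eef_pos: [607.0, -42.0, 51.6]
contact_force: [-3.1, -0.3, -0.5]
eef_pos: [608.0, -41.9, 51.7]
contact_force: [-2.5, -0.6, 0.6]
```

```bash

python3 -m inch '[[0,0,0,-0.02,0,0,1],[0,0,0,-0.02,0,0,1],[0,0,0,-0.02,0,0,1]]' | grep -E 'eef|contact'
python3 -m inch '[[0,0,0,-0.01,0,0,1],[0,0,0,-0.01,0,0,1]]' | grep -E 'eef|contact'
python3 -m inch '[[0,0,0,-0.01,0,0,1],[0,0,0,-0.01,0,0,1]]' | grep -E 'eef|contact'
```

```text
eef_pos: [609.5, -41.9, 51.7]
contact_force: [-2.1, -0.2, 0.1]
eef_pos: [610.0, -41.9, 51.7]
contact_force: [-2.0, 0.5, 0.8]
eef_pos: [610.4, -41.9, 51.6]
contact_force: [-1.6, -0.4, -0.1]
```

```bash

python3 -m inch '[[0,0,0,-0.01,0,0,1],[0,0,0,-0.01,0,0,1]]' | grep -E 'eef|contact'
python3 -m inch '[[0,0,0,-0.01,0,0,1],[0,0,0,-0.01,0,0,1]]' | grep -E 'eef|contact'
```

```text
eef_pos: [611.0, -41.9, 51.7]
contact_force: [-2.3, -0.8, 0.2]
eef_pos: [611.5, -41.8, 51.6]
contact_force: [-1.4, 0.1, 0.1]
```

```bash

python3 -m inch '[[0,0,0,-0.01,0,0,1],[0,0,0,-0.01,0,0,1]]' | grep -E 'eef|contact'
python3 -m inch '[[0,0,0,-0.01,0,0,1],[0,0,0,-0.01,0,0,1]]' | grep -E 'eef|contact'
```

```text
eef_pos: [612.0, -41.8, 51.7]
contact_force: [-2.2, -0.0, -0.1]
eef_pos: [612.5, -41.8, 51.6]
contact_force: [-2.4, -1.0, -0.1]
```

```bash

python3 -m inch '[[0,0,0,-0.01,0,0,1],[0,0,0,-0.01,0,0,1]]' | grep -E 'eef|contact'
python3 -m inch '[[0,0,0,-0.01,0,0,1],[0,0,0,-0.01,0,0,1]]' | grep -E 'eef|contact'
```

```text
eef_pos: [613.0, -41.8, 51.7]
contact_force: [-2.4, 0.4, -0.5]
eef_pos: [613.5, -41.7, 51.6]
contact_force: [-1.7, 0.1, 0.3]
```

```bash

python3 -m inch '[[0,0,0,-0.01,0,0,1],[0,0,0,-0.01,0,0,1]]' | grep -E 'eef|contact'
python3 -m inch '[[0,0,0,-0.01,0,0,1],[0,0,0,-0.01,0,0,1]]' | grep -E 'eef|contact'
```

```text
eef_pos: [614.0, -41.7, 51.6]
contact_force: [-1.3, -0.3, -1.5]
eef_pos: [614.5, -41.7, 51.7]
contact_force: [-2.0, 0.1, -0.3]
```

```bash

python3 -m inch '[[0,0,0,-0.01,0,0,1],[0,0,0,-0.01,0,0,1]]' | grep -E 'eef|contact'
python3 -m inch '[[0,0,0,-0.01,0,0,1],[0,0,0,-0.01,0,0,1]]' | grep -E 'clock|eef|contact'
```

```text
eef_pos: [615.0, -41.7, 51.7]
contact_force: [-2.9, 0.0, -0.8]
clock: 23.52
eef_pos: [615.5, -41.7, 51.7]
contact_force: [-2.2, 0.8, -1.2]
```

```bash

python3 -m inch '[[0,0,0,-0.01,0,0,1],[0,0,0,-0.01,0,0,1]]' | grep -E 'eef|contact'
python3 -m inch '[[0,0,0,-0.01,0,0,1],[0,0,0,-0.01,0,0,1]]' | grep -E 'eef|contact'
```

```text
eef_pos: [616.0, -41.6, 51.7]
contact_force: [-1.7, 0.6, 0.2]
eef_pos: [616.5, -41.6, 51.6]
contact_force: [-1.5, 0.1, -0.7]
```

```bash

python3 -m inch '[[0,0,0,-0.01,0,0,1],[0,0,0,-0.01,0,0,1]]' | grep -E 'eef|contact'
python3 -m inch '[[0,0,0,-0.01,0,0,1],[0,0,0,-0.01,0,0,1]]' | grep -E 'clock|eef|contact'
```

```text
eef_pos: [617.0, -41.6, 51.7]
contact_force: [-1.5, 0.9, -1.1]
clock: 24.18
eef_pos: [617.1, -41.6, 51.6]
contact_force: [-4.4, -0.9, 1.6]
```

Force is starting to climb at 617.1. I'll check that this is the stop.

```bash

python3 -m inch '[[0,0,0,-0.01,0,0,1],[0,0,0,0,0,0,1]]' | grep -E 'eef|contact'
python3 -m inch '[[0,0,0,-0.01,0,0,1],[0,0,0,0,0,0,1]]' | grep -E 'eef|contact'
python3 -c "
from h import *
f=snap('side'); cv2.imwrite('pics/side5.png',cv2.resize(f['pixels'][220:295,260:350,::-1],None,fx=7,fy=7,interpolation=cv2.INTER_CUBIC))"
```

```text
eef_pos: [617.1, -41.6, 51.6]
contact_force: [-4.3, -0.8, 3.2]
eef_pos: [617.1, -41.6, 51.6]
contact_force: [-5.9, -0.7, 4.3]
```

View pics/side5.png

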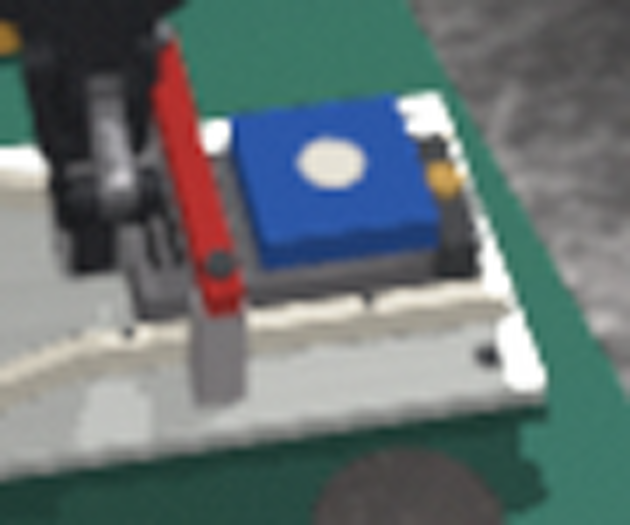

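The cassette front at (437,260) touches the dark stop at (455,230), and the TCP no longer advances. I'll back off straight along the channel and then lift.

```bash

python3 -m inch '[[0,0,0,0.04,0,0,1],[0,0,0,0.1,0,0,1],[0,0,0,0.4,0,0,1],[0,0,0,0.8,0,0,1],[0,0,0,0.8,0,0,1],[0,0,0,0.8,0,0,1],[0,0,0,0,0,0,1]]' | grep -E 'eef|contact'
python3 -m inch '[[0,0,0,0.6,0,-0.6,1],[0,0,0,0.6,0,-0.8,1],[0,0,0,0.6,0,-0.8,1],[0,0,0,0.6,0,-0.8,1],[0,0,0,0.6,0,-0.8,1],[0,0,0,0.6,0,-0.8,1],[0,0,0,0,0,0,1],[0,0,0,0,0,0,1]]' | grep -E 'clock|eef|contact'
python3 - <<'E'
from h import *
f=snap('top'); cv2.imwrite('pics/top5.png',cv2.resize(f['pixels'][130:300,265:375,::-1],None,fx=3.5,fy=3.5,interpolation=cv2.INTER_CUBIC))
E
```

```text
eef_pos: [539.8, -44.7, 51.2]
contact_force: [-1.9, -0.7, -0.7]
clock: 25.82
eef_pos: [455.4, -48.8, 167.9]
contact_force: [0.7, -0.3, -0.6]
```

View pics/top5.png

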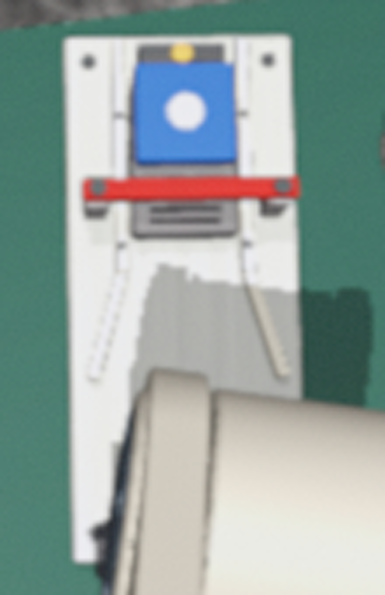

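The cassette stands straight between the rails, with the cover mark at (186,111), the cover's front edge right up to the stop on row 62, and the arm clear. I'll confirm the cover height and hand in.

```bash
python3 - <<'E'
from h import *
f=pickle.load(open('top.pkl','rb')); P=cloud(f); z=np.median(P[152:172,308:328,2])
print('cover z',z,'mark g',g(crop(f,186,111,60)))
if abs(z-60)<2: print(r.sign_off())
E
```

```text
cover z 60.21346657583882 mark g [85.89082646  0.3942956 ]
the job is handed in; nothing more can be done
None
```

The cover was pressed home and held at about 20 N for over a second, and the cassette was pushed under the bar until it rested against the stop (about 6 N at most when it met the stop); the arm then backed clear and I handed the job in at about 26 s, though no verdict was returned.

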